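# Index a stone-setting turntable and lock it

## Task

Grip the black bar on the setting turntable and turn it clockwise (seen from above), feeling for the one hidden notch where the turning resistance dips and the dial settles. Leave it in that notch, then press the red lock pin gently, without forcing it, until it is fully home, and let go of everything. Do not disturb the steel block, the graver, the jar or the ring tray around it.

Things in the scene. Friction and masses are not known exactly. Their poses are not given: they have to be found in the camera images.
- setter: Green fixed base of the turntable, a box 150 (x) by 210 (y) by 40 mm high, screwed to the bench. Origin on its underside, on the dial's axis; z up. The red lock pin stands 80 mm from the axis along -y. The hidden notch mechanism is inside and cannot be seen.
- dial (a joint): Dial angle in rad, growing clockwise seen from above, hard stops at 0 and 1.8. Starts at 0 to 0.25; its one notch is hidden anywhere from 0.55 to 1.35. Turning takes 0.07 N m. From 0.08 rad before the notch centre a spring pulls it on (torque dips to -0.14), at the centre torque jumps to +0.4 and fades by 0.08 rad beyond. Let go within 0.05 rad of the centre, it settles there.
- dial_grip (a point): On the dial's vertical axis, 77 mm above the bench, in the black bar grip: 50 mm along the point's x, 14 mm thick along y, from 48 to 88 mm above the bench. Below it a bright round plate 110 mm wide, top 48 mm above the bench, bears a brass clip with a gold ring 44 mm from the axis on the point's -x, up to 80 mm high. z up; it turns with the dial.
- lock (a joint): Travel of the red lock pin in m: 0 up, 0.012 fully home (hard stop). It slides with about 3 N of friction and stays where it is left. It goes home only while the dial is within about 0.04 rad of the notch centre; elsewhere it is blocked at about 0.004.
- lock_top (a point): Centre of the top of the red lock pin's round button, 18 mm wide: 60 mm above the bench when up, 48 mm when fully home. It sits in a brass collar 30 mm wide whose top is 46 mm above the bench. z up; presses straight down.
- bench_block: Bystander: loose dark steel block 100 x 100 x 22 mm; origin under its centre.
- graver: Bystander: loose graver with wooden handle, 160 mm long, lying along its x.
- jar: Bystander: loose amber jar with brass lid, 48 mm wide, 55 mm high; origin under its centre.
- ring_tray: Bystander: loose dark wooden ring tray 90 x 120 x 22 mm; origin under its centre.

How it is judged:
By the outcome, as a careful person would: the job done as asked, in the order asked, and still so for the second after the job is handed in, with the robot touching nothing.
It also fails if it takes over 67 s, if anything falls off the work surface, if the arm or the gripper's body presses on something with over 40 N, if the wrist force passes 120 N, or if a joint passes its speed limit or range.

## Robot

A 6-joint arm with a two-finger parallel gripper is mounted at the origin on the work surface. World frame = base frame: x ahead of the robot, y to its left, z up, the work surface at z = 0. Lengths are in m, angles in degrees, forces in N, time in s.
With the tool pointing down it reaches from about 0.35 to 0.875 m from the base axis. Payload 4.2 kg.
Tool frame: the origin (TCP) lies midway between the tips of the shut fingers; the grasp point (between the pads) lies 19 mm behind it; z points along the fingers, y is the line along which they close (so a half turn about z gives the same grasp; the last joint's range is limited). The gripper opens to 87 mm and grips with 3 to 60 N. Pads are 19 mm wide; open, the fingers measure 117 mm over their backs; the gripper's body (75 mm by 190 mm) begins 51 mm behind the grasp point.
Start: joints at [87.181, 22.042, 0.453, 0, -68.411, -14.817], TCP at [0.189, 0.596, 0.223] pointing down, gripper open.
Joint ranges: [-179.83, 179.83], [-69.29, 118.12], [-61.27, 80.66], [-181.25, 117.63], [-171.15, -9.14], [-177.46, 177.46]. Speed limits (degrees/s): [159.86, 159.86, 180, 180, 180, 180].

## Interface

Orientations are given as [roll, pitch, yaw] about the fixed x, y, z axes, in that order (R = Rz(yaw) Ry(pitch) Rx(roll)).
In Python, from workcell import env gives the robot as it stands. The module is installed in compiled form; this text tells all that it offers. Calls block until the motion is done:
- env.goto(position, orientation): joint-space move of the TCP to a pose.
- env.move_straight(position, rotation=None, rate=0.15, force_limit=None): straight line of the TCP; rotation=None keeps the orientation; rate is the mean speed in m/s. With force_limit (N) it stops when the force on the tool has changed by that much, and returns True; else False.
- env.set_joints(angles): joint-space move.
- env.gripper_to(opening, grasp_force=None): opening from 0.0 (shut) to 1.0 (fully open); grasp_force is the grip in N (None keeps the last); returns when the fingers have stopped.
- env.dwell(seconds).
- env.inverse_kinematics(position, orientation): joint angles nearest the present ones, or None.
- env.read_state(): the state.
- env.grab_frame(name): name is "side" or "top" or "wrist"; returns a dict with "image" (400x640x3 uint8, blue, green, red), "fx", "fy", "cx", "cy" (pixels), "position" and "orientation" of the camera in the world. Camera axes: x right, y up, looking along -z (the intrinsics and any distortion apply to the point x, -y, -z); pixel columns grow to the right and rows downward; lengths in m; the calibration is good to about 2 mm. The wrist camera is an equidistant fisheye: a pixel r from the principal point sees the ray r / f radians off the axis. A picture is of the moment at which its call begins. There is no depth.
A pose or a line that the arm cannot do raises env.Unreachable and nothing moves.
- env.close_job(): hands the job in; it is judged then, once.
Trained networks look in a picture, given as the dict that the camera call returned (one of the last four; its "shot" number tells which), for a name from the list of things; names that differ only in an ending like _2 or _b are one class to them, and where a whole thing is asked for, a point or a joint stands for the part that bears it (a point fixed in the world has none). Each returns a list of dicts, best first, with "score" (0 to 1); they miss things now and then, are a little off and sometimes report something else, mostly with a low value. They report only what shows in the picture. A call takes as long as a camera call.
- env.search_frame(picture, thing): "xyz" ([x, y, z] in m, in world coordinates, good to about 4 mm: the middle of the surface that is visible of it).
- env.trace(picture, thing): "mask" (400x640 bool, what is visible of it).
The state is a dict: "clock": time; "joint_positions": joint angles; "qvel": joint speeds; "joint_torque": joint torques, N m; "position": TCP position; "tool_rot": TCP orientation; "force": force on the tool from outside, world axes, zero at the start; "wrist_torque": the same for the moment, N m; "opening": opening from 0.0 (shut) to 1.0 (fully open); "finger_force": force on a finger pad.
Only numpy, scipy, OpenCV 4.12 (cv2) and the standard library are available. Lean on these libraries where they do the work, as an engineer would, in place of code of your own. Each camera call takes 0.05 s, during which the arm holds its last target. There are 200 camera calls.

## Working session

There is one attempt and no reset: what is moved stays moved. The work goes in short steps, each a Python script; the robot and the scene stay as the last script left them, time stands still between calls to the robot, and variables do not carry over. Pictures are saved under pics/ and viewed, at most 10 in all, crops included, and the job is handed in when it is done.

```bash
mkdir -p pics; python3 - <<'E'
from workcell import env
import cv2
for n in ("top","side"):
    p=env.grab_frame(n); cv2.imwrite(f"pics/{n}1.png",p["image"])
    print(n,p["position"],p["orientation"],p["fx"],p["cx"],p["cy"])
    for t in ("setter","dial","dial_grip","lock_top","bench_block","graver","jar","ring_tray"):
        print(t,[(d["xyz"],d["score"]) for d in env.search_frame(p,t)[:2]])
s=env.read_state();print(s)
E
```

```text
top [0.3476027  0.03775317 0.99769864] [ 11.79395036  -0.29324895 -90.90899131] 463.6139164078278 320.358154662148 196.88273737981066
setter [([0.4827, -0.028, 0.037], 0.72), ([0.6133, -0.0316, 0.0209], 0.34)]
dial [([0.4906, -0.0183, 0.0454], 0.68), ([0.4133, -0.2094, 0.0553], 0.25)]
dial_grip [([0.4868, -0.0155, 0.0448], 0.69)]
lock_top []
bench_block [([0.4949, 0.1847, 0.0273], 0.76)]
graver [([0.4155, -0.2058, 0.0561], 0.75), ([0.6101, -0.0319, 0.0237], 0.69)]
jar [([0.4112, -0.2062, 0.0554], 0.58)]
ring_tray [([0.5506, -0.2443, 0.0045], 0.57)]
side [0.19569414 0.60371455 0.72745865] [  47.21841929    1.01756824 -149.89410282] 509.05597761543635 323.190694924116 204.48986986274352
setter [([0.4746, 0.0035, 0.0369], 0.94)]
dial [([0.4795, -0.0128, 0.0459], 0.89)]
dial_grip [([0.4804, -0.0126, 0.0454], 0.58)]
lock_top [([0.4767, -0.0893, 0.0538], 0.63)]
bench_block [([0.4876, 0.1942, 0.0267], 0.86)]
graver [([0.6091, -0.0212, 0.0204], 0.57)]
jar [([0.4802, -0.0097, 0.0455], 0.75), ([0.4074, -0.1998, 0.0404], 0.58)]
ring_tray [([0.5496, -0.2416, 0.0084], 0.73)]
{'clock': 0.9, 'joint_positions': array([ 8.71824573e+01,  2.20381090e+01,  4.52009327e-01, -5.69497442e-04,
       -6.84109694e+01, -1.48169714e+01]), 'qvel': array([-0.12536107, -0.02597141, -0.02655622, -0.04537555,  0.02194261,
        0.10604523]), 'joint_torque': array([-1.74918328e-04, -3.90454960e+01,  1.87619162e+01,  4.22430217e+00,
        1.54062262e-02, -2.81895637e-05]), 'position': array([0.1893036 , 0.59561075, 0.22258203]), 'tool_rot': array([-1.79997302e+02,  1.26147996e-03, -1.76347236e+01]), 'force': array([ 0.01074288, -0.15206935, -0.39135071]), 'wrist_torque': array([ 0.01942644,  0.03599169, -0.06419833]), 'finger_force': 0.0, 'opening': 0.9999245571228066}
```

View pics/top1.png

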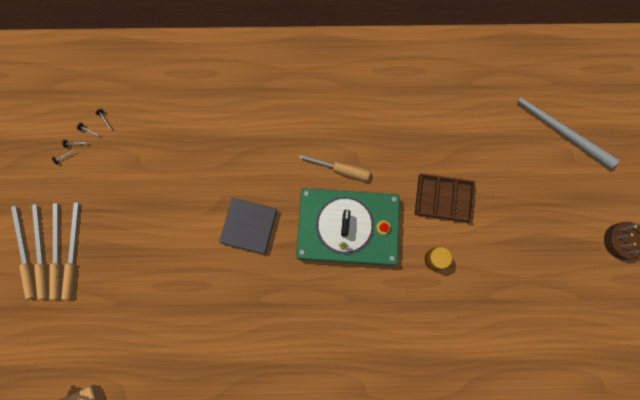

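View pics/side1.png

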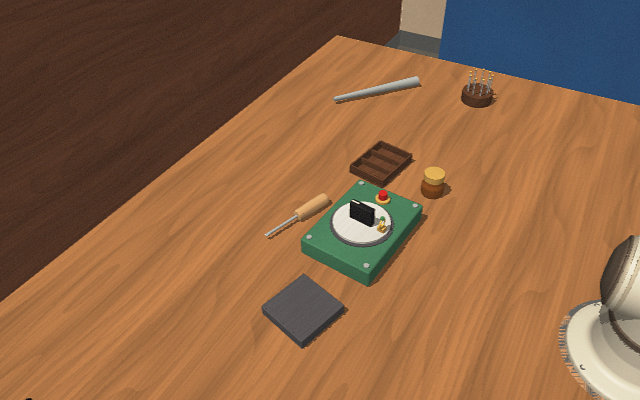

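The top view shows the setter at about (348,227). The bar runs nearly vertical in the image at (346,223), so along world +x. The clip is at (344,246) on its −x side, and the red pin is at (384,228). The graver, tray, jar and block all have clear gaps. Next I'll take a wrist close-up and refine the pose by colour.

```bash
cat > h.py <<'E'
from workcell import env
import numpy as np, cv2
from scipy.spatial.transform import Rotation as R
def plane(p,uv,z,fish=False):
    uv=np.atleast_2d(uv).astype(float)
    a=(uv-[p["cx"],p["cy"]])/[p["fx"],p["fy"]]
    if fish:
        r=np.linalg.norm(a,axis=1,keepdims=True); d=np.hstack([a/r*np.sin(r),np.cos(r)])
    else: d=np.hstack([a,np.ones((len(a),1))])
    d=d*[1,-1,-1]
    d=R.from_euler('xyz',p["orientation"],degrees=True).apply(d)
    o=np.array(p["position"]); return o+d*((z-o[2])/d[:,2:])
def red(p):
    b,g,r=[p["image"][...,i].astype(int) for i in range(3)]
    return ((r>120)&(g<50)&(b<50)).astype(np.uint8)
E
python3 - <<'E'
from h import *
for n in ("top","side"):
    p=env.grab_frame(n); m=red(p); v,u=np.nonzero(m); print(n,len(u),u.mean(),v.mean(),plane(p,[u.mean(),v.mean()],.058))
    t=env.trace(p,"setter"); print(len(t))
env.goto([.47,-.02,.28],[180,0,0]); s=env.read_state(); print(s["clock"],s["joint_positions"].round(1),s["position"],s["wrist_torque"])
p=env.grab_frame("wrist"); cv2.imwrite("pics/w1.png",p["image"]); print(p["position"],p["orientation"],p["fx"],p["cx"],p["cy"])
m=red(p); v,u=np.nonzero(m); print(len(u),u.mean(),v.mean(),plane(p,[u.mean(),v.mean()],.059,True))
for t in ("dial_grip","lock_top","dial"): print(t,[(d["xyz"],d["score"]) for d in env.search_frame(p,t)[:2]])
for y in (0,-60,-110,180): print(y,env.inverse_kinematics([.48,-.013,.058],[180,0,y]))
import pickle; pickle.dump(dict(p),open("w1.pkl","wb"))
E
```

```text
top 47 383.63829787234044 226.80851063829786 [[ 0.47930357 -0.0985435   0.058     ]]
2
side 61 382.2295081967213 194.95081967213116 [[ 0.48100859 -0.09661797  0.058     ]]
3
3.5167 [ 17.5   4.5 -14.6  -0.  -71.   72.6] [ 0.47018325 -0.01947625  0.27991405] [-0.01788993 -0.02071833 -0.0052954 ]
[ 0.54145582 -0.02062002  0.44148771] [-1.50671387e+01  1.68824337e-02 -8.99114107e+01] 309.70691628693146 322.0778859447118 198.65901262252945
142 384.53521126760563 164.7394366197183 [[ 0.48301316 -0.09953703  0.059     ]]
dial_grip [([0.4894, -0.0214, 0.0491], 0.73), ([0.4848, -0.1, 0.0582], 0.25)]
lock_top [([0.4834, -0.0941, 0.0581], 0.74)]
dial [([0.4895, -0.0196, 0.0477], 0.91)]
0 [ 1.78871051e+01  1.94870401e+01 -3.17030028e+01  2.54444375e-14
 -3.88099571e+01  7.21128949e+01]
-60 [ 1.78871051e+01  1.94870401e+01 -3.17030028e+01  2.54444375e-14
 -3.88099571e+01  1.21128949e+01]
-110 [ 17.88710509  19.48704013 -31.70300278   0.         -38.8099571
 -37.88710509]
180 [ 1.78871051e+01  1.94870401e+01 -3.17030028e+01 -2.54444375e-14
 -3.88099571e+01 -1.07887105e+02]
```

View pics/w1.png

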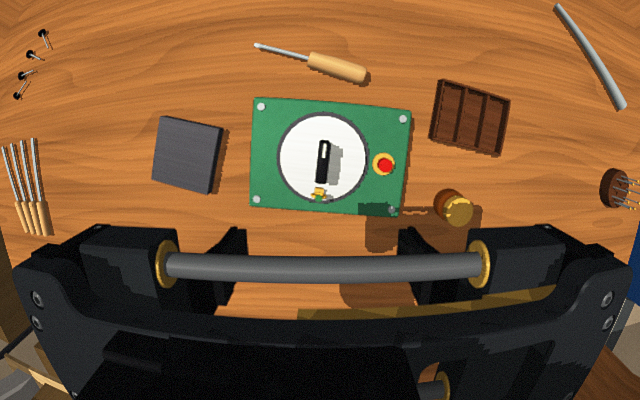

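The wrist view shows the plate centred at about (323,157), the bar at (324,162), the clip at (319,195) and the pin at (384,165). The setter's screws are at (261,106), (403,118), (257,199) and (392,210). Now I'll compute the geometry.

```bash
python3 - <<'E'
from h import *
import pickle
p=pickle.load(open("w1.pkl","rb")); im=p["image"]
s=plane(p,[[261,106],[403,118],[257,199],[392,210]],.04,True)[:,:2]; print("screws",s,"mean",s.mean(0))
w=((im.min(2)>150)).astype(np.uint8); w[:105]=0;w[210:]=0;w[:,:272]=0;w[:,375:]=0
c=max(cv2.findContours(w,0,1)[0],key=cv2.contourArea)
h=cv2.convexHull(c)[:,0]
q=plane(p,h,.048,True)[:,:2]
A=np.c_[2*q,np.ones(len(q))]; x=np.linalg.lstsq(A,(q**2).sum(1),rcond=None)[0]; print("plate",x[:2],np.sqrt(x[2]+x[:2]@x[:2]))
crop=im[95:220,240:420]; cv2.imwrite("pics/c1.png",cv2.resize(crop,None,fx=4.4,fy=4.4,interpolation=cv2.INTER_CUBIC))
E
```

```text
screws [[ 0.55743437  0.05857089]
 [ 0.54301332 -0.12654895]
 [ 0.43274751  0.06803883]
 [ 0.4173203  -0.11719757]] mean [ 0.48762887 -0.0292842 ]
plate [ 0.489014   -0.02063706] 0.05481647704986494
```

View pics/c1.png

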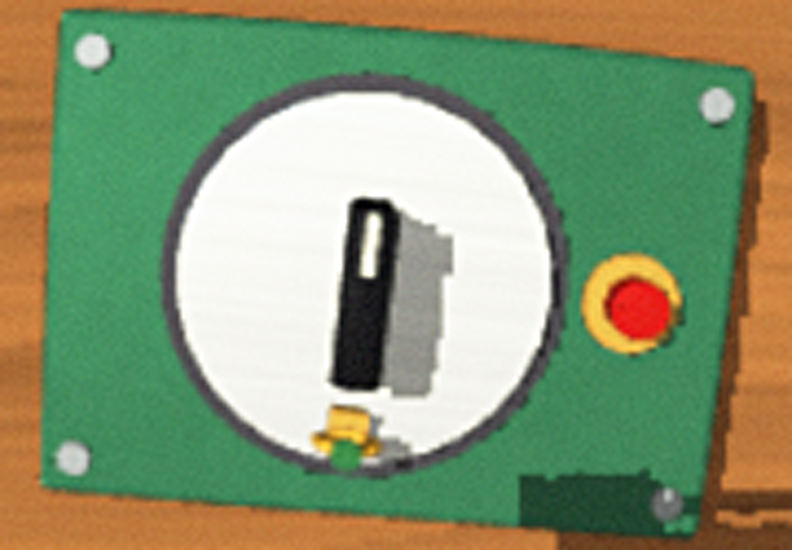

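```bash
python3 - <<'E'
from h import *
import pickle
p=pickle.load(open("w1.pkl","rb"))
b=plane(p,[[324.8,141.1],[320.9,183]],.088,True)[:,:2]; d=b[0]-b[1]; yaw=np.degrees(np.arctan2(d[1],d[0])); print(b,b.mean(0),yaw,np.linalg.norm(d))
ax=np.array([.4885,-.0198]); 
env.gripper_to(.5); env.goto([*ax,.13],[180,0,yaw]); env.move_straight([*ax,.058],rate=.1,force_limit=6)
s0=env.read_state(); print(s0["clock"],s0["position"],s0["force"],s0["wrist_torque"])
env.gripper_to(0,15); s=env.read_state()
print(s["clock"],s["opening"]*87,s["position"],s["tool_rot"],s["force"],s["wrist_torque"],s["finger_force"])
E
```

```text
[[ 0.51414666 -0.02365644]
 [ 0.46521916 -0.01925902]] [ 0.48968291 -0.02145773] -5.135733965734324 0.049124708889676724
6.2167 [ 0.48929054 -0.01961596  0.05884841] [-0.70480677  0.8625144  -0.8515249 ] [-0.03869146 -0.02078206 -0.03379449]
6.85 14.093277532058696 [ 0.48853649 -0.01983487  0.05811729] [ 1.79997594e+02 -4.72583250e-03 -5.13940019e+00] [-0.3023818  -0.04382772  1.9799916 ] [-0.13979984  0.06118318 -0.07950257] 14.887138910125941
```

```bash
cat > turn.py <<'E'
from h import *
import sys,json
env.gripper_to(0,32)
s=env.read_state(); P=s["position"].copy(); P[2]=.058; P[:2]=[.4885,-.0198]
y0=-5.136; step=1.2; a=float(sys.argv[1]); T=float(sys.argv[2]); log=[]; hit=0
def tz():
    v=[]
    for _ in range(4): v.append(env.read_state()["wrist_torque"][2]); env.dwell(.01)
    return np.mean(v)
seen=False
while a<86 and env.read_state()["clock"]<T:
    a+=step; env.goto(P,[180,0,y0-a]); t=tz(); log.append(t)
    s=env.read_state()
    print(f"{a:.1f} {s['clock']:.2f} {s['tool_rot'][2]:.2f} {t:.3f} F{s['force'].round(1)}")
    if len(log)>4 and t<np.median(log)-.09: seen=True
    if seen and t>np.median(log)+.08: print("NOTCH"); break
E
python3 turn.py 0 10
```

```text
1.2 7.35 -6.32 -0.032 F[ 0.  -0.6  2.1]
2.4 7.63 -7.52 -0.047 F[-0.2 -0.9  3.3]
3.6 7.92 -8.72 -0.027 F[-0.5 -0.8  3.6]
4.8 8.20 -9.92 -0.028 F[-1.2 -0.9  4.2]
6.0 8.48 -11.12 -0.001 F[ 0.  -1.2  4.7]
7.2 8.77 -12.32 -0.019 F[-0.8 -1.9  5.1]
8.4 9.05 -13.51 -0.038 F[-1.9 -0.5  5. ]
9.6 9.33 -14.71 -0.038 F[-0.8 -1.4  5.4]
10.8 9.62 -15.91 -0.002 F[-0.3 -2.5  5.5]
12.0 9.90 -17.12 -0.030 F[-0.5 -1.5  5.3]
13.2 10.18 -18.31 -0.038 F[-0.9 -1.9  5.1]
```

```bash
sed -i 's/if seen and t>np.median(log)+.08/if len(log)>4 and t>np.median(log)+.13/' turn.py; python3 turn.py 13.2 34
```

```text
14.4 10.68 -19.51 -0.014 F[-0.4 -2.3  5.6]
15.6 10.97 -20.72 -0.043 F[-0.2 -2.5  5.6]
16.8 11.25 -21.91 -0.014 F[-1.4 -2.5  4.9]
18.0 11.53 -23.11 -0.047 F[-0.6 -2.5  5. ]
19.2 11.82 -24.31 -0.023 F[-1.6 -2.2  5.4]
20.4 12.10 -25.51 -0.018 F[ 0.7 -3.2  5.5]
21.6 12.38 -26.72 -0.005 F[-0.2 -2.3  4.8]
22.8 12.67 -27.91 -0.036 F[-1.4 -2.3  4.9]
24.0 12.95 -29.12 -0.018 F[-1.3 -2.7  5. ]
25.2 13.23 -30.32 -0.027 F[-0.8 -3.3  5.7]
26.4 13.52 -31.51 -0.031 F[-0.8 -2.3  5.8]
27.6 13.80 -32.71 -0.013 F[-1.5 -2.7  4.8]
28.8 14.08 -33.92 -0.023 F[ 0.1 -2.   4.2]
30.0 14.37 -35.12 0.005 F[-0.4 -2.6  5.4]
31.2 14.65 -36.32 -0.003 F[-1.  -2.8  5.4]
32.4 14.93 -37.51 -0.020 F[-0.9 -2.2  6.1]
33.6 15.22 -38.72 -0.015 F[-0.2 -2.4  5.1]
34.8 15.50 -39.91 -0.055 F[ 0.3 -2.3  6.4]
36.0 15.78 -41.12 -0.035 F[-2.3 -3.1  4.1]
37.2 16.07 -42.32 -0.042 F[-1.3 -3.   5.8]
38.4 16.35 -43.52 -0.018 F[-1.4 -2.9  5.1]
39.6 16.63 -44.72 -0.023 F[-0.9 -3.   5.3]
40.8 16.92 -45.92 -0.023 F[-0.1 -3.2  5.1]
42.0 17.20 -47.12 -0.038 F[-1.6 -3.3  5.4]
43.2 17.48 -48.31 -0.021 F[-1.2 -2.6  5.7]
44.4 17.77 -49.52 -0.024 F[-1.5 -2.6  5.8]
45.6 18.05 -50.71 -0.041 F[-1.  -3.6  6.2]
46.8 18.33 -51.92 -0.023 F[-0.8 -3.6  4.9]
48.0 18.62 -53.12 -0.031 F[ 0.2 -3.4  4.8]
49.2 18.90 -54.32 -0.030 F[-1.  -2.3  5.6]
50.4 19.18 -55.52 -0.013 F[-0.5 -3.5  5.2]
51.6 19.47 -56.72 -0.039 F[ 0.5 -3.2  5.4]
52.8 19.75 -57.92 -0.016 F[-0.9 -2.1  5.6]
54.0 20.03 -59.12 -0.035 F[-0.7 -3.3  4.4]
55.2 20.32 -60.33 -0.088 F[-0.7 -3.1  5.7]
56.4 20.60 -61.54 -0.099 F[-1.  -3.8  5. ]
57.6 20.88 -62.75 -0.153 F[-0.7 -2.5  5.8]
58.8 21.17 -63.96 -0.185 F[-1.5 -3.7  5. ]
60.0 21.45 -65.14 -0.099 F[-0.7 -2.5  3.9]
61.2 21.73 -66.27 0.150 F[-1.4 -2.8  5.7]
NOTCH
```

```bash
python3 - <<'E'
from h import *
P=[.4885,-.0198]
env.goto([*P,.058],[180,0,-65.136]); env.dwell(.1); print(env.read_state()["wrist_torque"][2])
env.gripper_to(.5); env.dwell(.3)
env.move_straight([*P,.14],rate=.12)
env.goto([.44,-.05,.26],[180,0,0])
env.dwell(.2)
p=env.grab_frame("wrist"); im=p["image"]
m=red(p); v,u=np.nonzero(m); print(len(u),plane(p,[u.mean(),v.mean()],.059,True))
u0,v0=int(u.mean()),int(v.mean())
cv2.imwrite("pics/c2.png",cv2.resize(im[max(0,v0-80):v0+70,u0-140:u0+60],None,fx=4,fy=4,interpolation=cv2.INTER_CUBIC)); print(u0-140,max(0,v0-80))
p=env.grab_frame("top");m=red(p); v,u=np.nonzero(m); print(len(u),len(u) and plane(p,[u.mean(),v.mean()],.058))
s=env.read_state(); print(s["clock"],s["force"])
E
```

```text
-0.08364728394939629
155 [[ 0.48247828 -0.09990171  0.059     ]]
223 61
0 0
25.4083 [ 0.69053766 -0.2538025  -0.11381398]
```

View pics/c2.png

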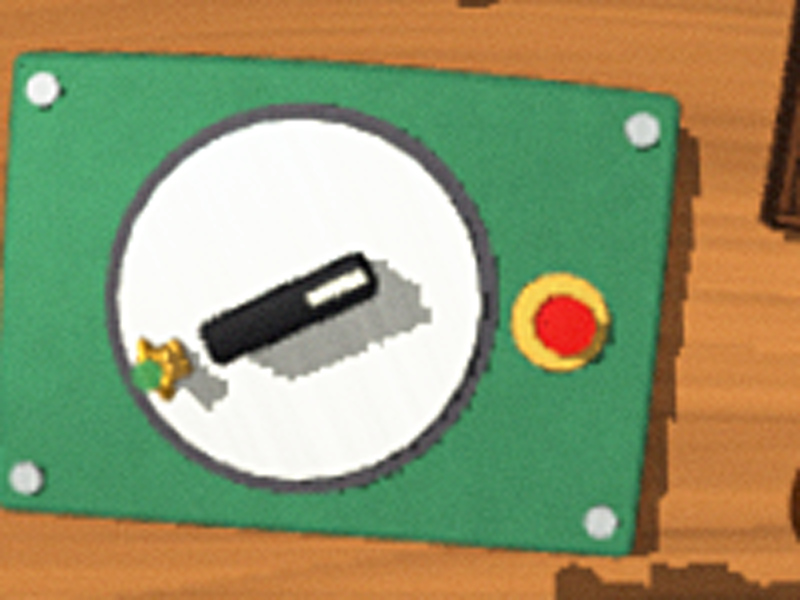

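The crop shows the bar turned clockwise to about (290,305) in crop pixels, roughly 65° from +x. The clip has swung to the left, and the pin at (567,325) is still up. Now I'll press the pin gently.

```bash
python3 - <<'E'
from h import *
L=[.482,-.0993]
env.gripper_to(0,10)
env.goto([*L,.09],[180,0,-90]); env.dwell(.2)
env.move_straight([*L,.064],rate=.06,force_limit=5)
f0=env.read_state()["force"]; print(f0)
for z in (.060,.058,.056,.054,.052,.050,.049,.048,.0475,.047):
    h=env.move_straight([*L,z],rate=.015,force_limit=9); s=env.read_state(); print(z,h,s["position"].round(4),(s["force"]-f0).round(1),round(s["clock"],2))
    if h or s["force"][2]-f0[2]>9: break
E
```

```text
[ 0.21506063 -0.60358907  0.6066435 ]
0.06 False [ 0.482  -0.0993  0.0601] [-0.7  0.8 -0.9] 28.88
0.058 False [ 0.482  -0.0993  0.058 ] [-0.3  1.9  0.5] 29.17
0.056 False [ 0.482  -0.0993  0.0558] [-0.1  2.   1.4] 29.45
0.054 False [ 0.482  -0.0993  0.0538] [-1.   0.7 -0.1] 29.73
0.052 False [ 0.482  -0.0993  0.0518] [-0.5  1.2 -0.3] 30.02
0.05 False [ 0.482  -0.0993  0.0498] [ 0.8  1.5 -1.3] 30.3
0.049 False [ 0.482  -0.0993  0.0489] [-0.9  0.2 -0.1] 30.55
0.048 False [ 0.482  -0.0993  0.0484] [-1.4  1.4  4.2] 30.8
0.0475 False [ 0.482  -0.0993  0.0483] [-2.9  1.7  8.7] 31.05
0.047 False [ 0.482  -0.0993  0.0483] [-4.   2.8 11.3] 31.3
```

```bash
python3 - <<'E'
from h import *
env.move_straight([.482,-.0993,.14],rate=.1)
env.goto([.44,-.05,.26],[180,0,0]); env.dwell(.2)
p=env.grab_frame("wrist"); im=p["image"]
cv2.imwrite("pics/c3.png",cv2.resize(im[61:211,223:423],None,fx=4,fy=4,interpolation=cv2.INTER_CUBIC))
m=red(p); v,u=np.nonzero(m); 
for z in (.048,.06): print(plane(p,[u.mean(),v.mean()],z,True))
print(env.read_state()["clock"])
E
```

```text
[[ 0.48221985 -0.10035516  0.048     ]]
[[ 0.48315719 -0.09877764  0.06      ]]
33.9333
```

View pics/c3.png

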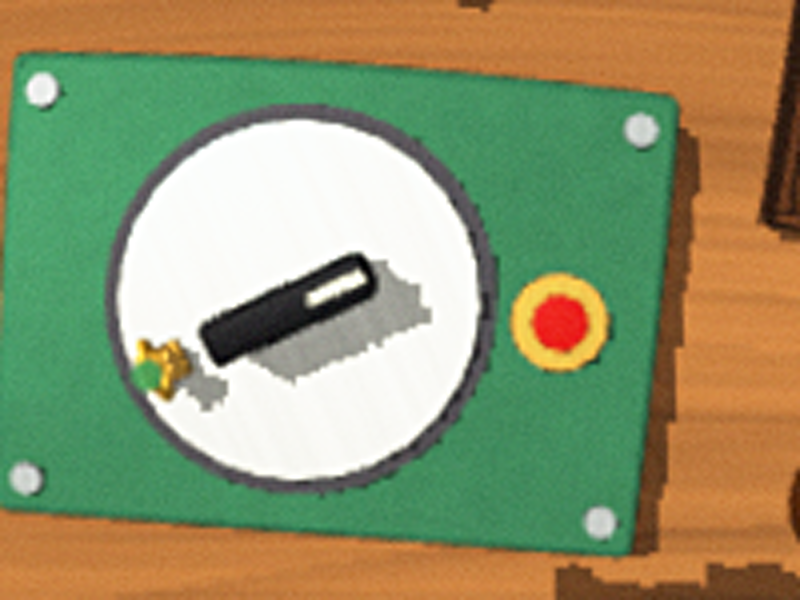

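The red pin at (560,323) now sits flush and centred in its collar, and the bar hasn't moved. Handing in.

```bash
python3 -c "
from workcell import env
env.gripper_to(1.0); print(env.close_job())"
```

```text
the job is handed in; nothing more can be done
None
```

The dial was turned about 60° clockwise and left in its notch, the lock pin was pressed home with about 11 N at the stop, and the job was handed in at about 34 s with the arm clear of everything.

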